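# Count along the drying rack and push in a varnished sample

### The arm

A 6-joint arm with a two-finger parallel gripper is mounted at the origin on the work surface. World frame = base frame: x ahead of the robot, y to its left, z up, the work surface at z = 0. Lengths are in m, angles in rad, forces in N, time in s.
With the tool pointing down it reaches from about 0.3 to 1 m from the base axis. Payload 5.1 kg.
Tool frame: the origin (TCP) lies on the centre line of the jaws, within the pads' length; the fingertips stand 14 mm ahead of it and the grasp point (between the pads) lies 5 mm behind it; z points along the fingers, y is the direction in which the jaws open and shut (so a half turn about z gives the same grasp; the last joint's range is limited). The gripper opens to 95 mm and grips with 3 to 60 N. Pads are 20 mm wide; open, the fingers measure 119 mm over their backs; the gripper's body (75 mm by 180 mm) begins 59 mm behind the grasp point.
Start: joints at [1.146, 0.124, 1.65, -0, 1.367, -0.083], TCP at [0.218, 0.612, 0.229] pointing down, gripper open.
Joint ranges: [-2.61, 2.61], [-1.02, 2.33], [0.03, 2.71], [-1.35, 4.49], [0.32, 2.68], [-2.91, 2.91]. Speed limits (rad/s): [2.57, 2.57, 3.14, 3.14, 3.14, 3.14].

### API

Orientations are given as a unit quaternion [x, y, z, w].
In Python, from plant import r gives the robot as it stands.
- The arm moves only by the tool drive_tool, never from a script. Its argument "motion" is a list of rows, each a list of 7 numbers: the gripper command: -1 is fully open, 1 is shut, values between are in proportion, then the shift along the tool's x, y, z as a fraction of full scale, then the turn, a rotation vector about the tool's x, y, z as a fraction of full scale. In form: [[fingers, dx, dy, dz, rx, ry, rz], ...]. A call has 1 to 20 rows; each row shifts and turns the commanded pose from where the row before left it, along the tool's axes as they then stand; what a row does not reach is not made up. Full scale, the value 1, is 0.04 m for a shift and 0.1 rad for a turn. A row lasts 1/8 s, in which the tool goes at most 62.5 mm and 10.7 degrees, less where a joint would pass 70% of its speed; a pose out of reach is approached as far as the arm can. A call with a number of a shift or a turn outside -1 to 1 is refused whole. A call with a gripper value outside its range is refused whole. The fingers move at their own pace and stop on an object; "newtons" is the grip in N (left out, the last holds). Time passes only in rows, so rows that do not move let the fingers close. It gives the time, the measured TCP pose, the force and the opening at its end, in the units of the state.
- r.observe(): the state, without advancing time (a new reading comes with each control period).
- r.capture(name): name is "side" or "top" or "wrist"; returns a dict with "pixels" (400x640x3 uint8, red, green, blue), "depth" (400x640 float32, m along the optical axis (not along the pixel's ray), 0 where there is no reading), "fx", "fy", "cx", "cy" (pixels), "distortion" ([k1, k2, p1, p2, k3] as OpenCV has them; the pictures are not rectified), "eye" and "orientation" of the camera in the world; the wrist camera has in their place "mount" (4x4, takes a point from camera to tool coordinates, whose origin is the TCP and whose axes are the flange's). Camera axes: x right, y down, z forward; pixel columns grow to the right and rows downward; lengths in m; the calibration is good to about 2 mm. A picture is of the moment at which its call begins: read the wrist's pose just before it.
- r.sign_off(): hands the job in, once; it reports no verdict.
The state is a dict: "time_s": time; "joints": joint angles; "qd": joint speeds; "joint_efforts": joint torques, N m; "position": TCP position; "eef_rot": TCP orientation; "contact_force": force on the tool from outside, world axes, zero at the start; "torque": the same for the moment, N m; "gripper_width": finger opening in m.
Only numpy, scipy, OpenCV 4.12 (cv2) and the standard library are available. Lean on these libraries where they do the work, as an engineer would, in place of code of your own. Each camera call takes 0.05 s, during which the arm holds its last target.

### The job

The finish sample lying in front of the drying rack has just been varnished and its raised face is still tacky, so do not pick it up and do not touch that face. Starting on the end divider beside the varnish tin, run one closed fingertip along the tops or noses of the rack's dividers, touching the first, second and third in turn, to count off the gaps (filled ones count too) up to the third gap from that end. Then push the sample along the bench by its bare edges into that third gap, end on, right home against the back rail, leaving the tin, the brush jar and the two stored samples where they are.

Things in the scene. Friction and masses are not known exactly. Their poses are not given: they have to be found in the camera images.
- rack: Drying rack fixed to the bench; place and yaw vary. Seven dividers 66 mm apart (centres) make six gaps 54 mm wide, open in front (-x, robot's side) and on top, floored by the bench. Dark back rail, 48 mm high: front face at x = 78 mm. Origin: bench level, nose of the middle divider; x into the gaps, y to the rack's left seen from the robot. Gap centres: y = 165, 99, 33, -33, -99, -165 mm.
- divider1: Beech divider of the rack, 12 mm thick, 78 mm deep (x), 40 mm high, top edge and nose rounded to 6 mm radius. Origin: at bench level, at its nose, mid-thickness; axes as the rack's. Fixed at rack y = +198 mm. The left end divider, first when the tin is on the left, seventh when it is on the right.
- divider2: Beech divider of the rack, 12 mm thick, 78 mm deep (x), 40 mm high, top edge and nose rounded to 6 mm radius. Origin: at bench level, at its nose, mid-thickness; axes as the rack's. Fixed at rack y = +132 mm. Second from the left end.
- divider3: Beech divider of the rack, 12 mm thick, 78 mm deep (x), 40 mm high, top edge and nose rounded to 6 mm radius. Origin: at bench level, at its nose, mid-thickness; axes as the rack's. Fixed at rack y = +66 mm. Third from the left end.
- divider4: Beech divider of the rack, 12 mm thick, 78 mm deep (x), 40 mm high, top edge and nose rounded to 6 mm radius. Origin: at bench level, at its nose, mid-thickness; axes as the rack's. Fixed at rack y = +0 mm. The middle divider.
- divider5: Beech divider of the rack, 12 mm thick, 78 mm deep (x), 40 mm high, top edge and nose rounded to 6 mm radius. Origin: at bench level, at its nose, mid-thickness; axes as the rack's. Fixed at rack y = -66 mm. Third from the right end.
- divider6: Beech divider of the rack, 12 mm thick, 78 mm deep (x), 40 mm high, top edge and nose rounded to 6 mm radius. Origin: at bench level, at its nose, mid-thickness; axes as the rack's. Fixed at rack y = -132 mm. Second from the right end.
- divider7: Beech divider of the rack, 12 mm thick, 78 mm deep (x), 40 mm high, top edge and nose rounded to 6 mm radius. Origin: at bench level, at its nose, mid-thickness; axes as the rack's. Fixed at rack y = -198 mm. The right end divider, first when the tin is on the right.
- sample: The sample to push in: oak offcut 90 mm long (x), 44 wide (y), 20 high, about 60 g, pale bare edges, honey-brown raised face up; alone in front of the rack, loose, up to 0.5 rad askew. Origin: centre of its underside, z up. Either end may lead. Home (leading end at the back rail) its origin is at rack x = 33 mm and its near end stands 12 mm out in front of the divider noses.
- sample_face: The tacky varnished face of that sample: a raised field 60 x 24 mm, 3 mm high, in the middle of its top, not to be touched. It stands 15 mm in from the ends and 10 mm in from the long edges. Origin: centre of its underside, 20 mm above the sample's; moves with the sample.
- tin: Varnish tin: bright steel can with a blue band and flat lid, 66 mm across, 90 mm high, loose, beside one end of the rack (either one), 280 mm from the rack's middle along its y. The count starts at this end: if on the rack's left (+y) the third gap is at rack y = +33 mm, else at -33 mm. Not to be moved. Origin: centre of its underside.
- jar: White ceramic jar, 60 mm across and 74 mm high, with two brushes standing in it (about 165 mm high in all), loose, beside the other end of the rack. Not to be moved. Origin: centre of its underside.
- stored_dark: Dry dark-brown sample, same size as the other, loose in a gap of the rack. Not to be moved. Origin: centre of its underside.
- stored_pale: Dry whitish sample, same size, loose in another gap of the rack. The stored samples stand in the first and fifth gaps from the left, either way round. Not to be moved. Origin: centre of its underside.
There are look-alikes about, which are no part of the job. Several things look just like the sample: the one meant starts nearest to the robot's base.

How it is judged:
By the outcome, as a careful person would: the job done as asked, in the order asked, and still so for the second after the job is handed in, with the robot touching nothing.
It also fails if it takes over 64 s, if anything falls off the work surface, if the arm or the gripper's body presses on something with over 40 N, if the wrist force passes 120 N, or if a joint passes its speed limit or range.

## Working session

There is one attempt and no reset: what is moved stays moved. The work goes in short steps, Python scripts to look and compute and a tool call to move; the robot and the scene stay as the last step left them, time stands still between calls to the robot, and variables do not carry over. Pictures are saved under pics/ and viewed, and the job is handed in when it is done.

Besides the shell and the picture viewer there is one more tool, called after "Emit:" by a JSON object that holds its "method" and its "body", one argument or row to a line. drive_tool: Moves the arm, as the interface text tells. Its arguments: {"type":"object","properties":{"motion":{"type":"array","items":{"type":"array","items":{"type":"number","minimum":-1,"maximum":1}}},"newtons":{"type":"number"}},"required":["motion"]}

```bash
mkdir -p pics; ls; python3 - <<'E'
from plant import r
import cv2
s=r.observe();print(s)
for n in("top","side"):
    c=r.capture(n);cv2.imwrite(f"pics/{n}0.png",c["pixels"][:,:,::-1]);print(n,{k:v for k,v in c.items() if k not in("pixels","depth")})
E
```

```text
pics
{'time_s': 0.0, 'joints': array([ 1.14644286e+00,  1.24486940e-01,  1.65166041e+00, -5.44940170e-06,
        1.36749320e+00, -8.26326153e-02]), 'qd': array([ 0.00192021,  0.00054955,  0.0004745 , -0.00062807,  0.00017184,
        0.00123145]), 'joint_efforts': array([ 3.68705187e-04, -4.17600203e+01, -3.59932888e+01,  7.75978086e-02,
        4.93536133e-02, -1.86102848e-04]), 'position': array([0.21761806, 0.61184257, 0.22740681]), 'eef_rot': array([ 1.70029675e-01,  9.85438411e-01, -9.91896246e-04, -2.54210537e-04]), 'contact_force': array([-0.19816267,  0.08094401, -0.26971074]), 'torque': array([-2.35765378e-03, -2.59744986e-02,  3.87984510e-05]), 'gripper_width': 0.09509246604640603}
top {'fx': 497.71599998377445, 'fy': 497.71599998377445, 'cx': 312.09073331335026, 'cy': 196.22801720903408, 'distortion': array([-0.13318116,  0.        ,  0.        ,  0.        ,  0.        ]), 'eye': array([0.50381087, 0.02711465, 1.18350683]), 'orientation': array([-0.6964527 ,  0.71525325, -0.04446052,  0.03727854])}
side {'fx': 407.54121056156845, 'fy': 407.54121056156845, 'cx': 317.90369990986534, 'cy': 198.3902431261241, 'distortion': array([-0.04185308,  0.        ,  0.        ,  0.        ,  0.        ]), 'eye': array([ 0.02302987, -0.65643372,  0.57384213]), 'orientation': array([ 0.80793935, -0.31139647,  0.17444629, -0.46886537])}
```

View pics/top0.png

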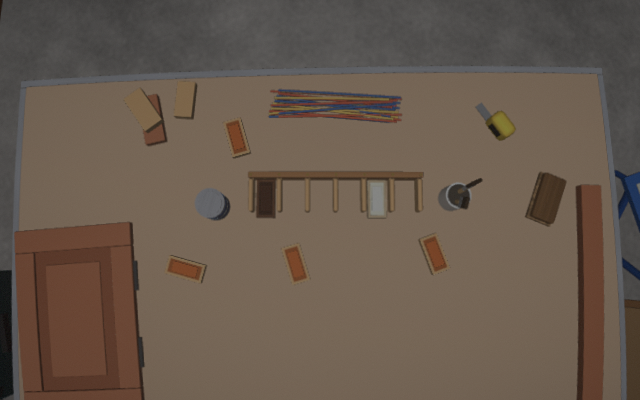

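View pics/side0.png

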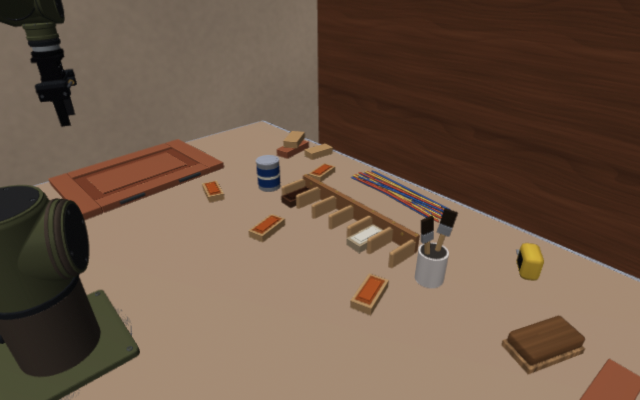

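```bash
cat > h.py <<'E'
import numpy as np, cv2
from scipy.spatial.transform import Rotation as R
def KD(c): return np.array([[c["fx"],0,c["cx"]],[0,c["fy"],c["cy"]],[0,0,1]]),np.array(c["distortion"])
def pose(c,s=None):
    if "eye" in c: return R.from_quat(c["orientation"]).as_matrix(),np.array(c["eye"])
    T=np.eye(4);T[:3,:3]=R.from_quat(s["eef_rot"]).as_matrix();T[:3,3]=s["position"];M=T@np.array(c["mount"]);return M[:3,:3],M[:3,3]
def rays(c,uv,s=None):
    K,D=KD(c);p=cv2.undistortPoints(np.array(uv,float).reshape(-1,1,2),K,D).reshape(-1,2)
    Rm,e=pose(c,s);return e,np.c_[p,np.ones(len(p))]@Rm.T
def plane(c,uv,z,s=None):
    e,d=rays(c,uv,s);t=(z-e[2])/d[:,2];return e+d*t[:,None]
def proj(c,P,s=None):
    K,D=KD(c);Rm,e=pose(c,s);q=(np.array(P,float).reshape(-1,3)-e)@Rm
    return cv2.projectPoints(q,np.zeros(3),np.zeros(3),K,D)[0].reshape(-1,2)
def tri(c1,u1,c2,u2,s1=None,s2=None):
    e1,d1=rays(c1,u1,s1);e2,d2=rays(c2,u2,s2);o=[]
    for a,b in zip(d1,d2):
        A=np.c_[a,-b];t,*_=np.linalg.lstsq(A,e2-e1,rcond=None);p,q=e1+a*t[0],e2+b*t[1];o.append(np.r_[(p+q)/2,np.linalg.norm(p-q)])
    return np.array(o)
def boxes(c,name=None):
    "orange faces"
    im=c["pixels"];h=cv2.cvtColor(im,cv2.COLOR_RGB2HSV)
    m=cv2.inRange(h,(3,190,90),(14,255,255))
    cs,_=cv2.findContours(m,cv2.RETR_EXTERNAL,cv2.CHAIN_APPROX_NONE)
    return [cv2.minAreaRect(k) for k in cs if cv2.contourArea(k)>100],m
E
python3 - <<'E'
from plant import r
from h import *
s=r.observe()
for n in("top","side"):
    c=r.capture(n);np.set_printoptions(precision=4,suppress=True)
    print(n,pose(c)[0]);print("tcp",proj(c,[[.2176,.6118,.2274],[0,0,0],[.5,0,0],[.5,.3,0]]))
    b,m=boxes(c)
    for q in b: print(q,plane(c,[q[0]],.023)[0])
    im=c["pixels"];print(im[265,297],im[228,268])
    cv2.imwrite(f"pics/{n}_crop.png",cv2.resize(im[140:300,150:480] if n=="top" else im[130:320,170:470],None,fx=2.4,fy=2.4,interpolation=2)[:,:,::-1])
c=r.capture("wrist");cv2.imwrite("pics/w0.png",c["pixels"][:,:,::-1]);print(c["mount"],c["fx"],c["cx"],c["cy"],c["distortion"])
E
```

```text
top [[-0.0271 -0.993   0.1153]
 [-0.9996  0.026  -0.0117]
 [ 0.0086 -0.1155 -0.9933]]
tcp [[ 18.3856 402.0183]
 [325.1225 467.2929]
 [319.2866 255.3144]
 [193.1481 258.2926]]
[121  70  42] [119 104  87]
side [[ 0.7452 -0.3396  0.5739]
 [-0.6668 -0.3664  0.649 ]
 [-0.0101 -0.8663 -0.4995]]
tcp [[ 66.1561 115.1006]
 [ 62.3327 348.8801]
 [286.3413 237.4574]
 [222.724  193.1211]]
((369.5, 289.5000305175781), (13.67397403717041, 27.66594696044922), 32.0053825378418) [ 0.4926 -0.2742  0.023 ]
((266.302734375, 223.91622924804688), (7.572710037231445, 25.879554748535156), 53.97262954711914) [0.4798 0.052  0.023 ]
[163 138 116] [135  83  48]
[[ 0.     -0.9595 -0.2816  0.0802]
 [ 1.      0.0002 -0.0006 -0.0009]
 [ 0.0007 -0.2816  0.9595 -0.1574]
 [ 0.      0.      0.      1.    ]] 300.6732813749652 319.19862617298634 197.59465897668042 [-0.0474  0.      0.      0.      0.    ]
```

```bash
ls pics
```

```text
side0.png
side_crop.png
top0.png
top_crop.png
w0.png
```

View pics/top_crop.png

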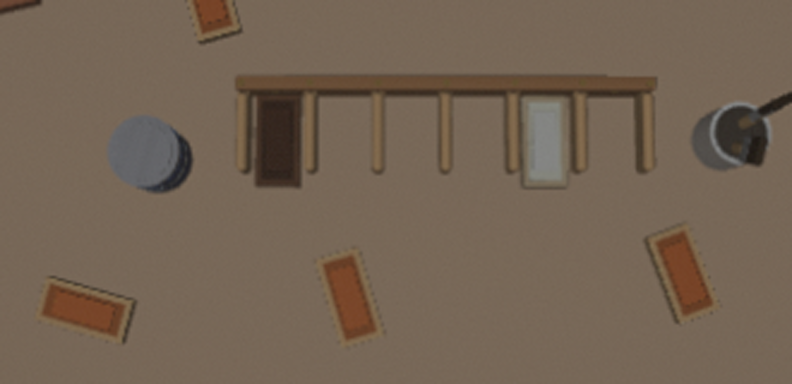

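View pics/w0.png

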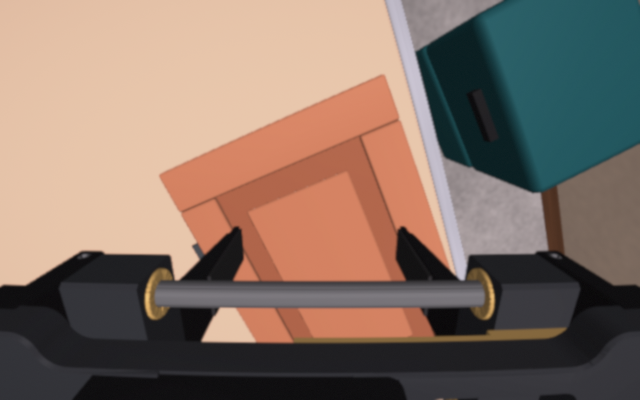

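```bash
python3 - <<'E'
from plant import r
from h import *
np.set_printoptions(precision=4,suppress=True)
C={n:r.capture(n) for n in("top","side")}
def faces(c,lo,hi):
    h=cv2.cvtColor(c["pixels"],cv2.COLOR_RGB2HSV);m=cv2.inRange(h,lo,hi)
    cs,_=cv2.findContours(m,cv2.RETR_EXTERNAL,cv2.CHAIN_APPROX_NONE)
    return [cv2.minAreaRect(k) for k in cs if 80<cv2.contourArea(k)<900],m
t=C["top"]["pixels"];h=cv2.cvtColor(t,cv2.COLOR_RGB2HSV);print(h[263,297],h[255,435],h[270,185],h[300,310])
hs=cv2.cvtColor(C["side"]["pixels"],cv2.COLOR_RGB2HSV);print(hs[226,267],hs[290,370],hs[190,213])
for n,c in C.items():
    b,m=faces(c,(3,170,60),(14,255,255))
    for q in b:
        print(n,np.round(q[0],1),np.round(q[1],1),round(q[2]),plane(c,[q[0]],.023)[0], np.linalg.norm(plane(c,[q[0]],.023)[0][:2]), plane(c,cv2.boxPoints(q),.023)[:,:2].tolist() if n=="top" else "")
cv2.imwrite("pics/samp.png",cv2.resize(C["side"]["pixels"][200:250,235:300],None,fx=10,fy=10,interpolation=2)[:,:,::-1])
cv2.imwrite("pics/rackL.png",cv2.resize(t[160:225,180:340],None,fx=5,fy=5,interpolation=2)[:,:,::-1])
E
```

```text
[ 11 165 122] [ 11 171 118] [ 11 169 119] [ 15  69 119]
[ 10 205 153] [ 10 201 164] [ 10 207 158]
top [434.7 253.6] [24.3  9.8] 68 [ 0.4956 -0.2703  0.023 ] 0.5645165795894094 [[0.5184337303498943, -0.24972238767527258], [0.5262735630414092, -0.27195986392218796], [0.4727029676267992, -0.29099736589820185], [0.4649923068388128, -0.268771903405024]]
top [235.6 136.3] [23.6  9.8] 74 [0.7875 0.1924 0.023 ] 0.8106396530543588 [[0.8127178324435995, 0.2114113244964823], [0.8186305146603976, 0.18877872997880996], [0.7624541859837648, 0.17351572563622983], [0.7565942755403572, 0.1959840050409407]]
side [369.5 289.5] [14.8 30.5] 32 [ 0.4926 -0.2742  0.023 ] 0.5637509177941719 
side [266.2 223.8] [ 8.4 27.4] 53 [0.48   0.0524 0.023 ] 0.48282292515215486 
side [212.3 187.6] [13.9  9.8] 63 [0.4755 0.3108 0.023 ] 0.5680805609352817
```

View pics/rackL.png

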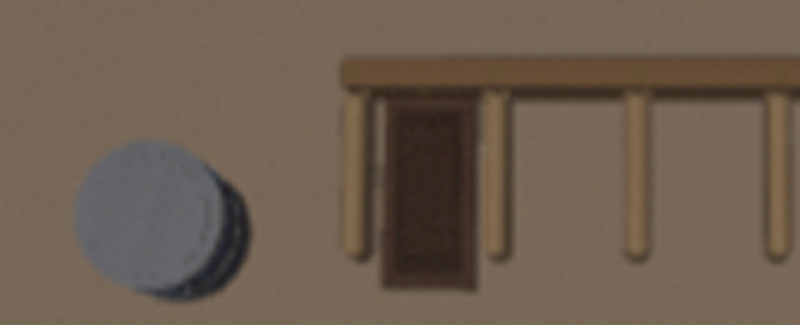

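View pics/samp.png

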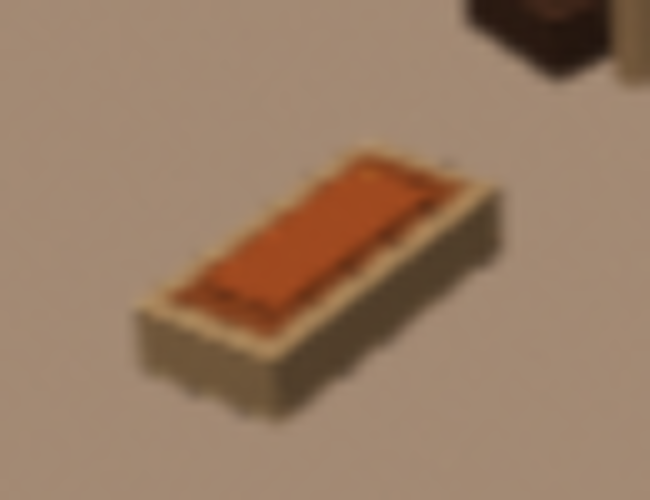

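View pics/side_crop.png

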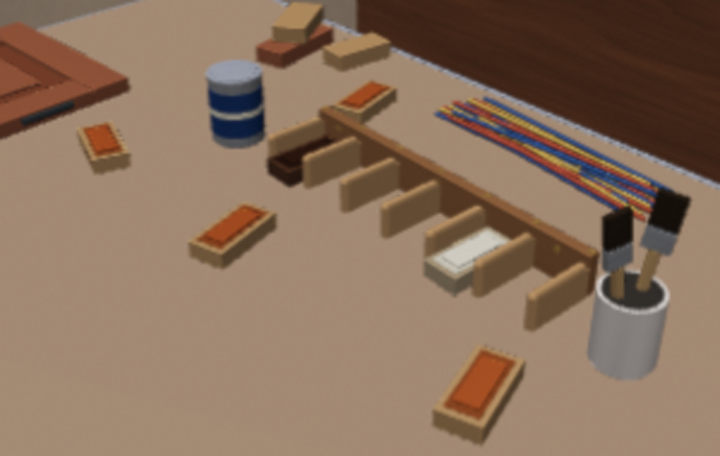

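```bash
python3 - <<'E'
from plant import r
from h import *
np.set_printoptions(precision=4,suppress=True)
c=r.capture("top");sd=r.capture("side")
h=cv2.cvtColor(c["pixels"],cv2.COLOR_RGB2HSV)
# predicted tops: use rough from top: divider col profile, row 195..208
for row in (185,190,195,200,204,206,208,210,212): print(row,h[row,240:430:1,2][8:90].tolist() if row in(195,) else "")
v=cv2.cvtColor(c["pixels"],cv2.COLOR_RGB2GRAY).astype(int)
print("cols305-312 rows 175-215"); 
for row in range(176,216): print(row, v[row,275:285].tolist(), v[row,303:313].tolist(), v[row,331:341].tolist())
cv2.imwrite("pics/s2.png",cv2.resize(sd["pixels"][160:270,270:430],None,fx=5,fy=5,interpolation=2)[:,:,::-1])
E
```

```text
185 
190 
195 [115, 124, 129, 118, 94, 64, 68, 88, 87, 69, 62, 49, 50, 53, 52, 54, 53, 53, 53, 51, 53, 53, 52, 45, 56, 67, 59, 85, 118, 123, 129, 124, 104, 77, 89, 119, 121, 120, 118, 120, 120, 119, 120, 120, 120, 119, 119, 119, 121, 121, 119, 119, 118, 119, 121, 120, 114, 115, 127, 128, 115, 97, 106, 119, 120, 120, 119, 120, 119, 120, 119, 120, 121, 119, 120, 120, 119, 119, 120, 120, 120, 120]
200 
204 
206 
208 
210 
212 
cols305-312 rows 175-215
176 [79, 79, 77, 78, 78, 78, 78, 78, 80, 79] [78, 80, 79, 76, 78, 79, 79, 80, 79, 78] [80, 79, 79, 78, 77, 76, 79, 78, 77, 79]
177 [58, 61, 67, 64, 62, 63, 64, 61, 58, 59] [61, 62, 66, 65, 64, 65, 68, 63, 61, 60] [62, 63, 63, 63, 64, 61, 63, 63, 61, 61]
178 [49, 63, 78, 77, 69, 72, 71, 52, 47, 46] [47, 57, 73, 77, 70, 73, 70, 60, 48, 49] [49, 56, 68, 73, 71, 66, 60, 55, 48, 49]
179 [52, 68, 88, 97, 95, 85, 74, 58, 56, 59] [59, 67, 85, 96, 95, 86, 73, 66, 60, 59] [59, 63, 80, 96, 95, 89, 75, 62, 59, 57]
180 [62, 81, 95, 107, 106, 88, 67, 67, 86, 86] [86, 88, 96, 105, 106, 96, 82, 78, 85, 85] [85, 77, 80, 102, 108, 101, 87, 81, 86, 85]
181 [
[... 4376 characters left out ...]
07, 100, 85, 75, 71, 68, 78, 100, 107, 106] [107, 101, 83, 70, 72, 74, 90, 106, 108, 107]
212 [79, 106, 103, 93, 82, 83, 96, 105, 108, 106] [107, 107, 99, 88, 79, 81, 95, 105, 106, 106] [108, 107, 98, 84, 78, 85, 100, 106, 107, 106]
213 [77, 107, 107, 107, 105, 107, 107, 106, 106, 107] [107, 107, 106, 107, 106, 106, 105, 107, 108, 106] [107, 108, 106, 106, 105, 106, 107, 107, 107, 106]
214 [79, 106, 107, 107, 108, 107, 107, 105, 107, 107] [106, 106, 107, 106, 108, 107, 108, 108, 107, 106] [107, 107, 106, 107, 109, 106, 108, 106, 106, 107]
215 [79, 106, 107, 107, 105, 106, 107, 105, 107, 106] [106, 106, 107, 107, 107, 106, 106, 106, 106, 107] [107, 107, 108, 107, 106, 107, 107, 106, 107, 107]
```

View pics/s2.png

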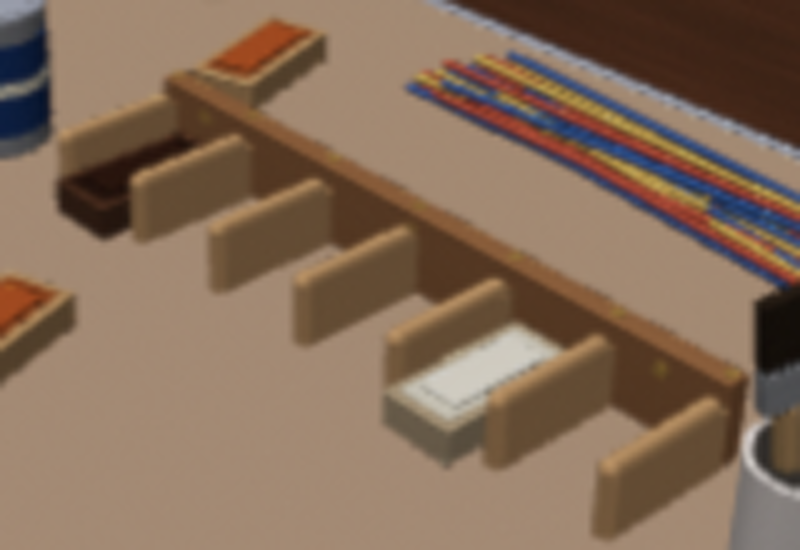

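Emit:
{"method": "drive_tool", "body": {
  "motion": [
    [1, -0.94, -0.5, -0.16, 0, 0, 0],
    [1, -0.94, -0.5, -0.16, 0, 0, 0],
    [1, -0.94, -0.5, -0.16, 0, 0, 0],
    [1, -0.94, -0.5, -0.16, 0, 0, 0],
    [1, -0.94, -0.5, -0.16, 0, 0, 0],
    [1, -0.94, -0.5, -0.16, 0, 0, 0],
    [1, -0.94, -0.5, -0.16, 0, 0, 0],
    [1, -0.94, -0.5, -0.16, 0, 0, 0],
    [1, -0.94, -0.5, -0.16, 0, 0, 0],
    [1, -0.94, -0.5, -0.16, 0, 0, 0],
    [1, -0.94, -0.5, -0.16, 0, 0, 0],
    [1, -0.94, -0.5, -0.16, 0, 0, 0],
    [1, -0.94, -0.5, -0.16, 0, 0, 0],
    [1, -0.94, -0.5, -0.16, 0, 0, 0],
    [1, -0.94, -0.5, -0.16, 0, 0, 0],
    [1, 0, 0, 0, 0, 0, -0.86],
    [1, 0, 0, 0, 0, 0, -0.86],
    [1, 0, 0, 0, 0, 0, -0.86],
    [1, 0, 0, 0, 0, 0, -0.86]
  ],
  "newtons": 10
}}

```text
time_s: 2.82
position: [0.6487, 0.1406, 0.3246]
eef_rot: [-0.002, 1.0, 0.0, -0.0]
contact_force: [0.5, -0.9, -0.8]
gripper_width: 0.0006
```

```bash
python3 - <<'E'
from plant import r
from h import *
np.set_printoptions(precision=4,suppress=True)
s=r.observe();c=r.capture("wrist");print(s["time_s"],s["position"],s["eef_rot"],s["joints"],s["gripper_width"])
cv2.imwrite("pics/w1.png",c["pixels"][:,:,::-1])
import pickle;pickle.dump((s,c),open("w1.pkl","wb"))
E
```

```text
2.825 [0.6487 0.1406 0.3246] [-0.0025  1.      0.     -0.    ] [ 0.1326  0.1131  1.5026  0.      1.5259 -1.4431] 0.0005714625841083164
```

View pics/w1.png

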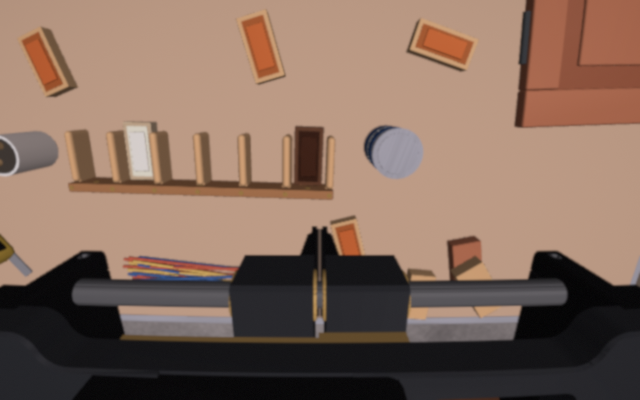

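```bash
python3 - <<'E'
from plant import r
from h import *
import pickle
s,c=pickle.load(open("w1.pkl","rb"))
cv2.imwrite("pics/w1a.png",cv2.resize(c["pixels"][105:210,180:350],None,fx=4.7,fy=4.7,interpolation=2)[:,:,::-1])
cv2.imwrite("pics/w1b.png",cv2.resize(c["pixels"][5:90,235:290],None,fx=7,fy=7,interpolation=2)[:,:,::-1])
E
```

```text
(no output)
```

View pics/w1a.png

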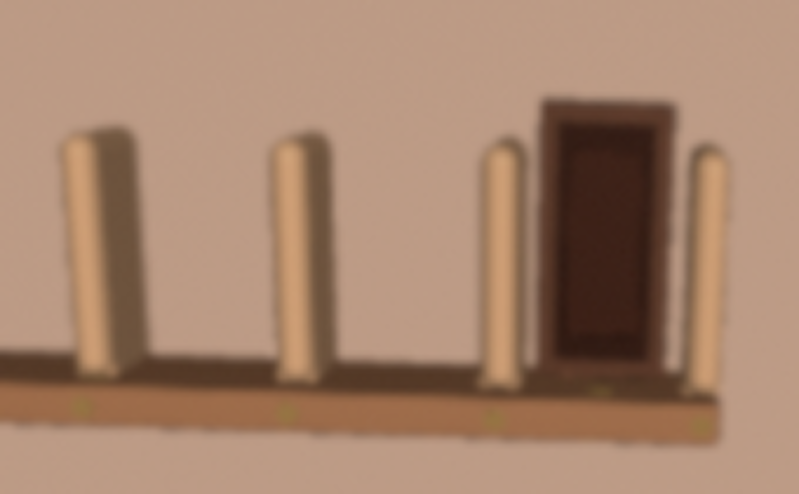

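View pics/w1b.png

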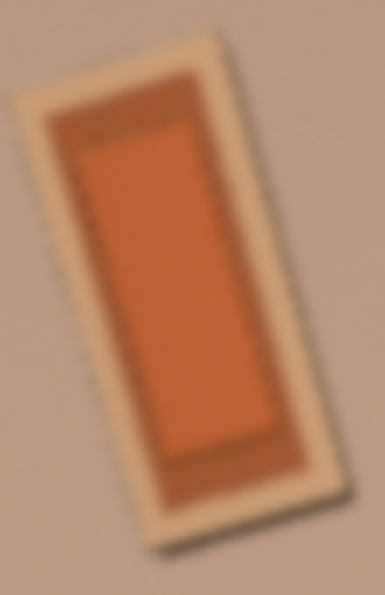

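```bash
cat >> h.py <<'E'
def fromcrop(p,f,ox,oy): return (np.array(p,float)+.5)/f-.5+[ox,oy]
E
python3 - <<'E'
from plant import r
from h import *
import pickle
np.set_printoptions(precision=4,suppress=True)
s,c=pickle.load(open("w1.pkl","rb"));t=r.capture("top");sd=r.capture("side")
wn=fromcrop([[712,150],[504,143],[290,140],[80,138]],4.7,180,105)
wb=fromcrop([[702,388],[500,383],[298,377],[97,372]],4.7,180,105)
tn=fromcrop([[357,257],[498,257],[637,257],[777,257]],5,180,160)
tb=fromcrop([[355,92],[497,92],[637,92],[777,92]],5,180,160)
print("tri nose",tri(c,wn,t,tn,s));print("tri back",tri(c,wb,t,tb,s))
print("w nose .04",plane(c,wn,.04,s));print("w back",plane(c,wb,.04,s))
print("t nose",plane(t,tn,.037));print("t back",plane(t,tb,.04))
ws=fromcrop([[12,97],[215,30],[348,490],[153,545]],7,235,5)
ts=fromcrop([[315,257],[355,249],[383,331],[346,344]],2.4,150,140)
# order in top: left=+y ; (315,257) = far,+y ; wrist far,+y = (348,490)
print("sample tri",tri(c,ws[[2,3,0,1]],t,ts[[0,1,3,2]][[0,1,3,2]] if 0 else ts[[0,1,2,3]],s))
for n,P in(("w",plane(c,ws[[2,3,0,1]],.02,s)),("t",plane(t,ts,.02))):
    print(n,P, P.mean(0), np.linalg.norm(np.diff(P,axis=0),axis=1)); d=P[0]+P[1]-P[2]-P[3]; print("yaw",np.arctan2(d[1],d[0]))
f=fromcrop([[80,152],[190,122],[272,425],[168,460]],7,235,5);print(plane(c,f,.023,s).mean(0))
E
```

```text
tri nose [[ 0.6071  0.1573  0.0243  0.0004]
 [ 0.6051  0.0912  0.0265  0.0006]
 [ 0.6028  0.0263  0.0394  0.0003]
 [ 0.6013 -0.0381  0.0424  0.0014]]
tri back [[ 0.6833  0.1555  0.0342  0.0016]
 [ 0.6813  0.0893  0.0365  0.001 ]
 [ 0.679   0.0241  0.0392  0.0012]
 [ 0.677  -0.0408  0.0412  0.0011]]
w nose .04 [[ 0.6056  0.1567  0.04  ]
 [ 0.6037  0.0926  0.04  ]
 [ 0.6029  0.0265  0.04  ]
 [ 0.6022 -0.0391  0.04  ]]
w back [[ 0.6813  0.1547  0.04  ]
 [ 0.6799  0.0895  0.04  ]
 [ 0.6782  0.0242  0.04  ]
 [ 0.6768 -0.0414  0.04  ]]
t nose [[ 0.6061  0.1559  0.037 ]
 [ 0.6045  0.0906  0.037 ]
 [ 0.6028  0.0263  0.037 ]
 [ 0.6011 -0.0384  0.037 ]]
t back [[ 0.6829  0.1555  0.04  ]
 [ 0.6811  0.0894  0.04  ]
 [ 0.6794  0.0243  0.04  ]
 [ 0.6778 -0.0407  0.04  ]]
sample tri [[0.5212 0.0892 0.0304 0.0021]
 [0.5296 0.0496 0.0264 0.0018]
 [0.4489 0.0258 0.0316 0.0021]
 [0.4362 0.063  0.0241 0.0053]]
w [[0.5192 0.0887 0.02  ]
 [0.5299 0.048  0.02  ]
 [0.445  0.0235 0.02  ]
 [0.4332 0.0644 0.02  ]] [0.4819 0.0561 0.02  ] [0.0422 0.0883 0.0425]
yaw 0.2780391653073422
t [[0.5222 0.0891 0.02  ]
 [0.5289 0.0501 0.02  ]
 [0.4491 0.0251 0.02  ]
 [0.4376 0.0611 0.02  ]] [0.4845 0.0564 0.02  ] [0.0396 0.0836 0.0378]
yaw 0.3125198704007415
[0.4818 0.0557 0.023 ]
```

In the top view, four pieces look like the sample. Their pixels and distances from the base are:
- (297,263): 0.48 m
- (186,269): about 0.57 m
- (434,253): 0.56 m
- (237,138): 0.81 m

The one at (297,263) is nearest, so it is the sample; the side crop, where it is at (266,224), confirms it. The tin is on the left at (212,204), so I count d1, d2, d3 from the left, and the third gap lies between d3 and d4. Wrist and top views agree to within about 2 mm on the x and y of the divider tops, though the triangulated heights are scattered.

Emit:
{"method": "drive_tool", "body": {
  "motion": [
    [1, 0.22, 0.38, 0.92, 0, 0, 0.29],
    [1, 0, 0, 0.92, 0, 0, 0],
    [1, 0, 0, 0.92, 0, 0, 0],
    [1, 0, 0, 0.92, 0, 0, 0],
    [1, 0, 0, 0.92, 0, 0, 0],
    [1, 0, 0, 0.92, 0, 0, 0],
    [1, 0, 0, 0.85, 0, 0, 0],
    [1, 0, 0, 0, 0, 0, 0]
  ]
}}

```text
time_s: 3.98
position: [0.6372, 0.1555, 0.0662]
eef_rot: [0.014, 1.0, -0.001, -0.004]
contact_force: [0.3, -0.8, -1.0]
gripper_width: 0.0
```

```bash
python3 - <<'E'
from plant import r
from h import *
s=r.observe();print(s["position"],s["eef_rot"],s["contact_force"])
c=r.capture("side");cv2.imwrite("pics/s3.png",cv2.resize(c["pixels"][120:270,220:430],None,fx=3.8,fy=3.8,interpolation=2)[:,:,::-1])
E
```

```text
[0.63721118 0.15547841 0.06616349] [ 1.39034114e-02  9.99896874e-01 -6.03716522e-04 -3.54569987e-03] [ 0.25743008 -0.84668852 -0.99668023]
```

View pics/s3.png

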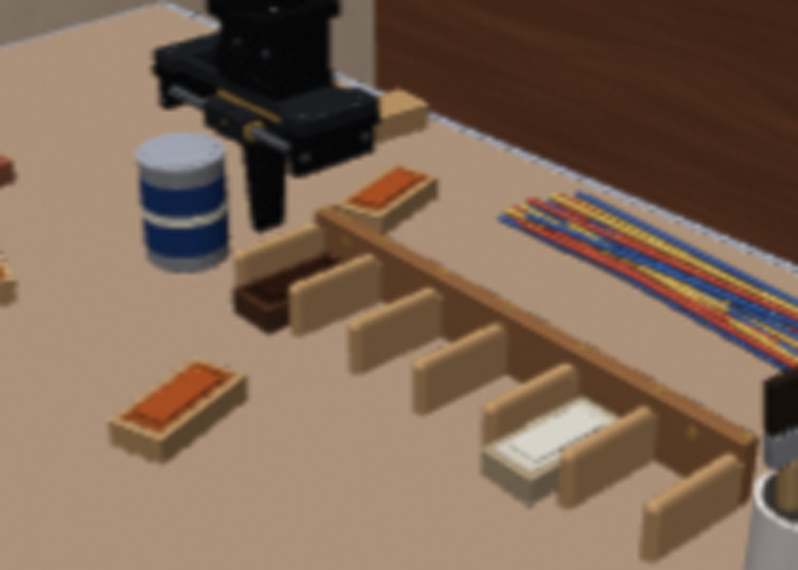

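Emit:
{"method": "drive_tool", "body": {
  "motion": [
    [1, 0, 0, 0.15, 0, 0, 0],
    [1, 0, 0, 0.1, 0, 0, 0],
    [1, 0, 0, 0.03, 0, 0, 0],
    [1, 0, 0, 0, 0, 0, 0]
  ]
}}

```text
time_s: 4.53
position: [0.64, 0.1559, 0.059]
eef_rot: [0.013, 1.0, 0.0, 0.0]
contact_force: [-0.3, -0.5, -0.3]
gripper_width: 0.0002
```

Emit:
{"method": "drive_tool", "body": {
  "motion": [
    [1, 0, 0, 0.05, 0, 0, 0],
    [1, 0, 0, 0, 0, 0, 0]
  ]
}}

```text
time_s: 4.78
position: [0.6398, 0.1559, 0.0565]
eef_rot: [0.013, 1.0, -0.0, -0.0]
contact_force: [0.0, 0.1, -0.8]
gripper_width: 0.0006
```

Emit:
{"method": "drive_tool", "body": {
  "motion": [
    [1, 0, 0, 0.05, 0, 0, 0],
    [1, 0, 0, 0, 0, 0, 0]
  ]
}}

```text
time_s: 5.03
position: [0.6398, 0.1558, 0.0544]
eef_rot: [0.013, 1.0, -0.0, -0.0]
contact_force: [-0.3, 0.1, -0.5]
gripper_width: 0.0005
```

Emit:
{"method": "drive_tool", "body": {
  "motion": [
    [1, 0, 0, 0.03, 0, 0, 0],
    [1, 0, 0, 0, 0, 0, 0]
  ]
}}

```text
time_s: 5.28
position: [0.64, 0.1559, 0.0542]
eef_rot: [0.013, 1.0, -0.0, -0.0]
contact_force: [-1.6, -1.4, 5.2]
gripper_width: 0.0008
```

Emit:
{"method": "drive_tool", "body": {
  "motion": [
    [1, 0, -0.1, -0.01, 0, 0, 0],
    [1, 0, -0.17, 0, 0, 0, 0],
    [1, 0, -0.17, 0, 0, 0, 0],
    [1, 0, -0.17, 0, 0, 0, 0],
    [1, 0, -0.17, 0, 0, 0, 0],
    [1, 0, -0.17, 0, 0, 0, 0],
    [1, 0, -0.17, 0, 0, 0, 0],
    [1, 0, -0.17, 0, 0, 0, 0],
    [1, 0, -0.17, 0, 0, 0, 0],
    [1, 0, -0.1, 0, 0, 0, 0],
    [1, 0, -0.1, 0, 0, 0, 0],
    [1, 0, 0, 0, 0, 0, 0]
  ]
}}

```text
time_s: 6.78
position: [0.6384, 0.0891, 0.0543]
eef_rot: [0.013, 1.0, -0.0, 0.0]
contact_force: [-0.4, -1.3, 2.3]
gripper_width: 0.0002
```

Emit:
{"method": "drive_tool", "body": {
  "motion": [
    [1, 0, 0, 0.015, 0, 0, 0],
    [1, 0, 0, 0, 0, 0, 0]
  ]
}}

```text
time_s: 7.02
position: [0.6384, 0.0891, 0.0542]
eef_rot: [0.013, 1.0, -0.001, 0.0]
contact_force: [-2.1, -1.6, 6.6]
gripper_width: 0.0007
```

Emit:
{"method": "drive_tool", "body": {
  "motion": [
    [1, 0, -0.1, -0.01, 0, 0, 0],
    [1, 0, -0.17, 0, 0, 0, 0],
    [1, 0, -0.17, 0, 0, 0, 0],
    [1, 0, -0.17, 0, 0, 0, 0],
    [1, 0, -0.17, 0, 0, 0, 0],
    [1, 0, -0.17, 0, 0, 0, 0],
    [1, 0, -0.17, 0, 0, 0, 0],
    [1, 0, -0.17, 0, 0, 0, 0],
    [1, 0, -0.17, 0, 0, 0, 0],
    [1, 0, -0.1, 0, 0, 0, 0],
    [1, 0, -0.1, 0, 0, 0, 0],
    [1, 0, 0, 0.015, 0, 0, 0],
    [1, 0, 0, 0, 0, 0, 0]
  ]
}}

```text
time_s: 8.65
position: [0.6369, 0.0228, 0.0542]
eef_rot: [0.013, 1.0, -0.0, 0.0]
contact_force: [-1.8, 0.9, 6.0]
gripper_width: 0.0001
```

```bash
python3 - <<'E'
from plant import r
from h import *
s=r.observe();print(s["position"],s["eef_rot"],s["contact_force"])
c=r.capture("side");cv2.imwrite("pics/s4.png",cv2.resize(c["pixels"][120:270,220:430],None,fx=3.8,fy=3.8,interpolation=2)[:,:,::-1])
E
```

```text
[0.63686529 0.02279125 0.05420783] [ 1.32574163e-02  9.99911919e-01 -3.85521179e-04  4.97195927e-04] [-1.78993272  0.85688983  5.97078591]
```

View pics/s4.png

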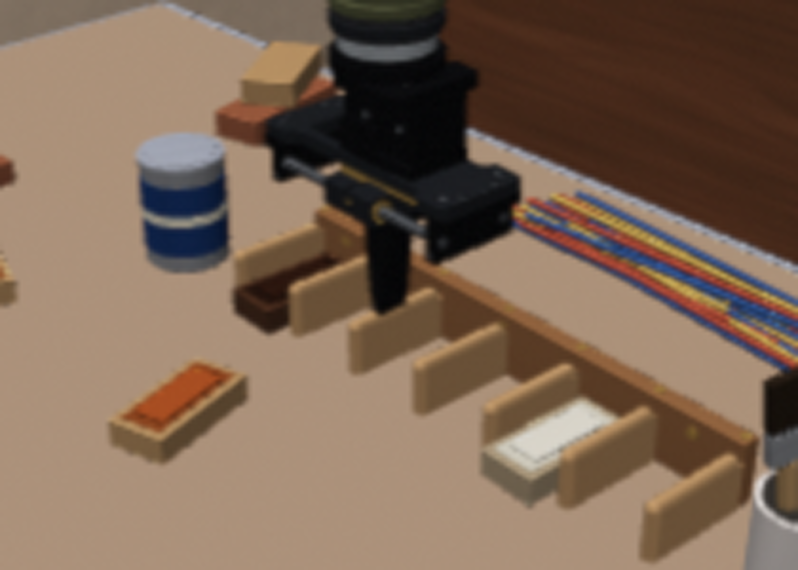

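d3's top is touched at 6 N with the tip visible on it, so the count is done: d1 read 5.2 N, d2 read 6.6 N, and d3 read 6.0 N. Next I lift off, open the gripper, and straddle the sample.

Emit:
{"method": "drive_tool", "body": {
  "motion": [
    [1, 0, 0, -0.9, 0, 0, 0],
    [-1, 0.94, 0.19, 0, 0, 0, 0],
    [-1, 0.94, 0.19, 0, 0, 0, 0],
    [-1, 0.94, 0.19, 0, 0, 0, 0],
    [-1, 0.95, 0.2, 0, 0, 0, 0],
    [-1, 0, 0, 0, 0, 0, 0],
    [-1, 0, 0, 0, 0, 0, 0],
    [-1, 0, 0, 0, 0, 0, 0],
    [-1, 0, 0, 0.85, 0, 0, 0],
    [-1, 0, 0, 0, 0, 0, 0]
  ]
}}

```text
time_s: 9.95
position: [0.4848, 0.0577, 0.0527]
eef_rot: [0.014, 1.0, -0.0, -0.003]
contact_force: [-0.6, -0.8, 0.1]
gripper_width: 0.0848
```

```bash
python3 - <<'E'
from plant import r
from h import *
s=r.observe();print(s["position"],s["eef_rot"],s["contact_force"])
for n in("wrist","side"):
    c=r.capture(n);im=c["pixels"] if n=="wrist" else cv2.resize(c["pixels"][150:290,180:390],None,fx=3.8,fy=3.8,interpolation=2)
    cv2.imwrite(f"pics/{n}5.png",im[:,:,::-1])
E
```

```text
[0.48478287 0.05768294 0.05267829] [ 1.35790862e-02  9.99903617e-01 -1.34334280e-04 -2.88899909e-03] [-0.57165692 -0.83051704  0.07816069]
```

View pics/side5.png

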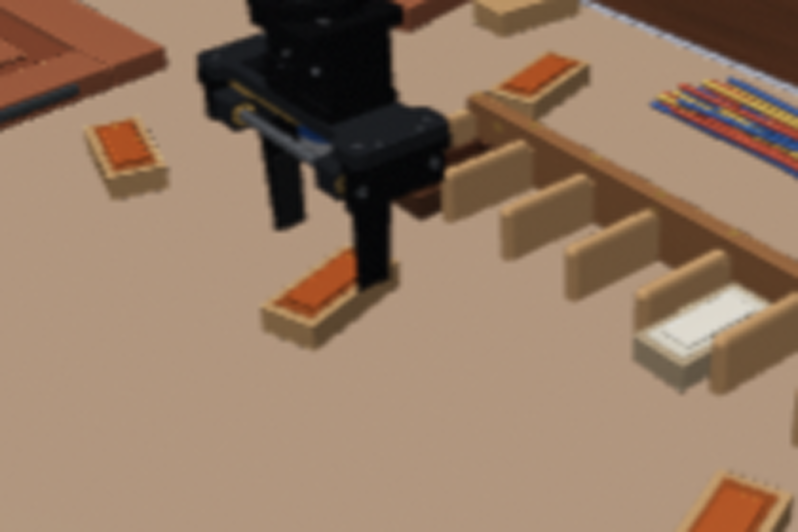

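View pics/wrist5.png

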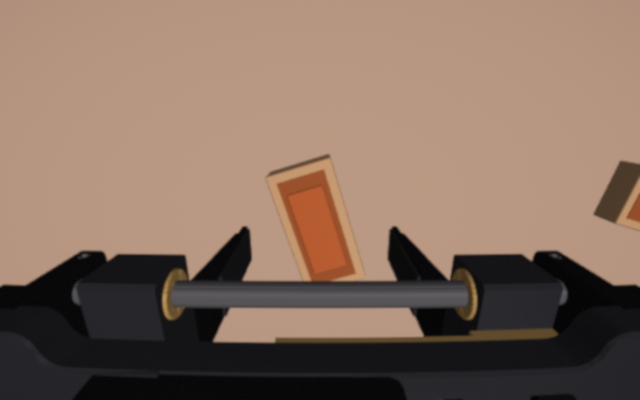

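Emit:
{"method": "drive_tool", "body": {
  "motion": [
    [-1, 0, 0, 0.4, 0, 0, 0],
    [-1, 0, 0, 0.42, 0, 0, 0],
    [-1, 0, 0, 0, 0, 0, 0]
  ]
}}

```text
time_s: 10.42
position: [0.4846, 0.0579, 0.0201]
eef_rot: [0.013, 1.0, -0.0, -0.002]
contact_force: [-0.4, 0.1, 0.2]
gripper_width: 0.0952
```

Emit:
{"method": "drive_tool", "body": {
  "motion": [
    [-1, -0.06, -0.25, 0, 0, 0, 0],
    [-1, 0, -0.2, 0, 0, 0, 0],
    [-1, 0, -0.2, 0, 0, 0, 0],
    [-1, 0, -0.2, 0, 0, 0, 0],
    [-1, 0, -0.2, 0, 0, 0, 0],
    [-1, 0, -0.2, 0, 0, 0, 0],
    [-1, 0, -0.2, 0, 0, 0, 0],
    [-1, 0, -0.2, 0, 0, 0, 0],
    [-1, 0, -0.15, 0, 0, 0, 0],
    [-1, 0, -0.1, 0, 0, 0, 0],
    [-1, 0, 0, 0, 0, 0, 0]
  ]
}}

```text
time_s: 11.8
position: [0.4866, -0.0185, 0.0221]
eef_rot: [0.013, 1.0, -0.0, -0.0]
contact_force: [0.5, -0.1, -0.9]
gripper_width: 0.0952
```

```bash
python3 - <<'E'
from plant import r
from h import *
s=r.observe();print(s["position"],s["eef_rot"],s["contact_force"])
for n in("wrist","side"):
    c=r.capture(n);im=c["pixels"] if n=="wrist" else cv2.resize(c["pixels"][150:290,180:390],None,fx=3.8,fy=3.8,interpolation=2)
    cv2.imwrite(f"pics/{n}6.png",im[:,:,::-1])
E
```

```text
[ 0.48655491 -0.01850224  0.02208263] [ 1.34286805e-02  9.99909771e-01 -2.75221420e-04 -2.09892218e-04] [ 0.46636492 -0.08612479 -0.85382155]
```

View pics/side6.png

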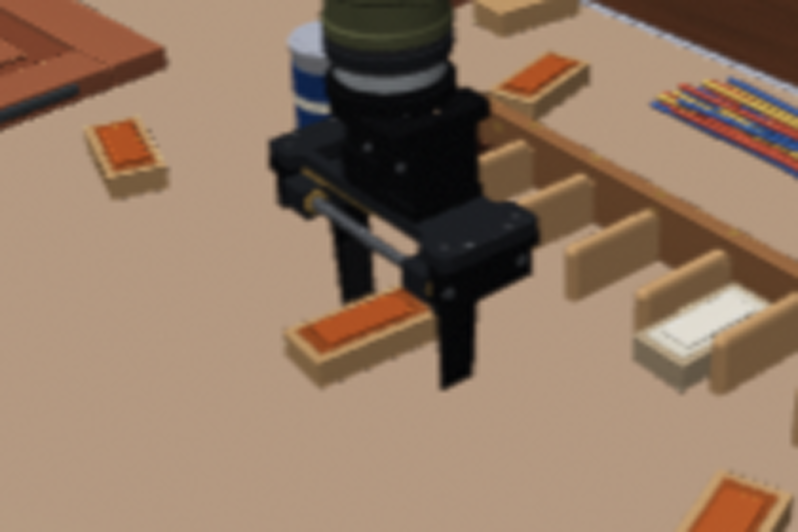

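View pics/wrist6.png

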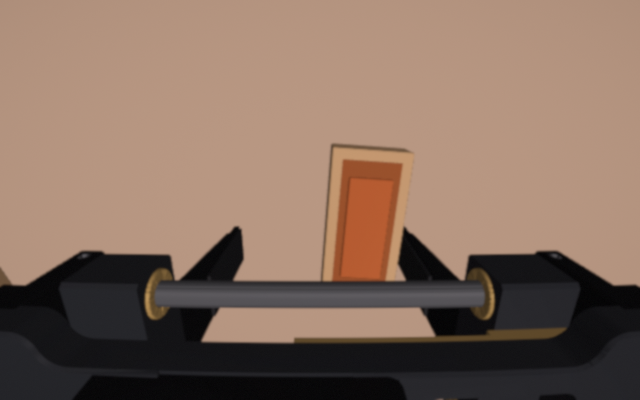

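```bash
cat >> h.py <<'E'
def face(c,s=None,z=.023,area=300):
    "orange stained region -> rotated rect; returns centre, long-axis yaw in world (wrist/top)"
    h=cv2.cvtColor(c["pixels"],cv2.COLOR_RGB2HSV);m=cv2.inRange(h,(3,160,60),(13,255,255))
    cs,_=cv2.findContours(m,cv2.RETR_EXTERNAL,cv2.CHAIN_APPROX_NONE);o=[]
    for k in cs:
        if cv2.contourArea(k)<area: continue
        P=plane(c,k.reshape(-1,2),z,s)[:,:2]
        (x,y),(w,l),a=cv2.minAreaRect((P*1000).astype(np.float32)); b=cv2.boxPoints(((x,y),(w,l),a))/1000
        e=[b[1]-b[0],b[2]-b[1]];e=max(e,key=np.linalg.norm);yaw=np.arctan(e[1]/e[0])
        o.append((np.round([x/1e3,y/1e3],4),sorted(np.round([w,l],1)),round(float(yaw),3),cv2.boundingRect(k)))
    return o
E
python3 - <<'E'
from plant import r
from h import *
s=r.observe();c=r.capture("wrist")
np.set_printoptions(precision=4,suppress=True)
print(plane(c,[[332,145],[412,152],[322,282],[400,235]],.02,s))
print(face(c,s)); 
import pickle
s,c=pickle.load(open("w1.pkl","rb"));print(face(c,s))
E
```

```text
[[ 0.4241 -0.0106  0.02  ]
 [ 0.4288  0.0319  0.02  ]
 [ 0.5059 -0.0178  0.02  ]
 [ 0.4764  0.0278  0.02  ]]
[(array([0.4687, 0.0067]), [np.float64(30.7), np.float64(71.4)], -0.094, (333, 161, 68, 120))]
[(array([0.7787, 0.1882]), [np.float64(28.5), np.float64(58.0)], 0.252, (336, 225, 24, 31)), (array([ 0.4958, -0.2715]), [np.float64(29.5), np.float64(75.2)], 0.334, (23, 33, 39, 57)), (array([0.4762, 0.3149]), [np.float64(29.2), np.float64(74.5)], 1.278, (417, 25, 55, 38)), (array([0.4824, 0.0558]), [np.float64(28.8), np.float64(75.1)], 0.273, (243, 16, 35, 61))]
```

Emit:
{"method": "drive_tool", "body": {
  "motion": [
    [-1, 0, 0.1, 0.03, 0, 0, 0],
    [-1, 0.51, 0, 0, 0, 0, 0],
    [-1, 0, -0.08, 0, 0, 0, 0],
    [-1, 0, -0.06, 0, 0, 0, 0],
    [-1, 0, -0.05, 0, 0, 0, 0],
    [-1, 0, -0.05, 0, 0, 0, 0],
    [-1, 0, -0.04, 0, 0, 0, 0],
    [-1, 0, -0.03, 0, 0, 0, 0],
    [-1, 0, -0.03, 0, 0, 0, 0],
    [-1, 0, 0, 0, 0, 0, 0]
  ]
}}

```text
time_s: 13.2
position: [0.4663, -0.0273, 0.0212]
eef_rot: [0.013, 1.0, -0.0, 0.0]
contact_force: [0.9, 0.3, -0.6]
gripper_width: 0.0952
```

```bash
python3 - <<'E'
from plant import r
from h import *
s=r.observe();print(s["position"],s["eef_rot"],s["contact_force"])
c=r.capture("wrist");print(face(c,s))
cv2.imwrite("pics/wrist7.png",c["pixels"][:,:,::-1])
E
```

```text
[ 0.46629012 -0.02725613  0.02115808] [ 1.34036382e-02  9.99910136e-01 -1.03710248e-04  2.28964561e-04] [ 0.86421905  0.27884807 -0.59950702]
[(array([ 0.5066, -0.0037]), [np.float64(7.4), np.float64(30.4)], 1.538, (336, 309, 50, 11)), (array([ 0.4586, -0.0026]), [np.float64(30.6), np.float64(48.2)], -0.027, (337, 202, 57, 79))]
```

View pics/wrist7.png

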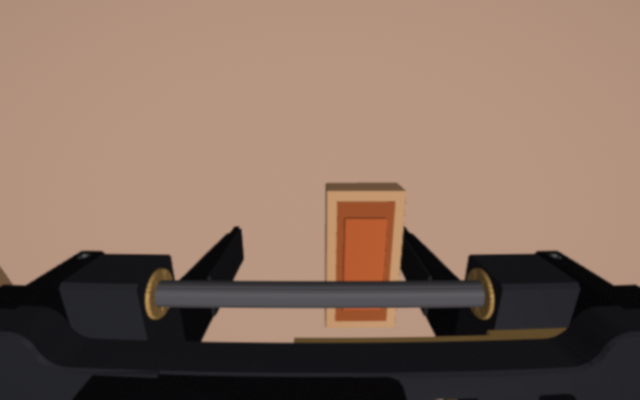

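Emit:
{"method": "drive_tool", "body": {
  "motion": [
    [-1, 0, 0.08, 0, 0, 0, 0],
    [-1, 0.9, 0, 0, 0, 0, 0],
    [-1, 0.87, 0, 0, 0, 0, 0],
    [0.5, 0, 0.58, 0, 0, 0, 0],
    [0.5, 0, 0, 0, 0, 0, 0],
    [0.5, 0, 0, 0, 0, 0, 0],
    [0.5, 0, 0, 0, 0, 0, 0],
    [0.5, 0, 0, 0, 0, 0, 0],
    [0.5, 0, 0, 0, 0, 0, 0]
  ]
}}

```text
time_s: 14.38
position: [0.3961, 0.001, 0.021]
eef_rot: [0.014, 1.0, -0.0, -0.0]
contact_force: [0.0, -1.2, 0.5]
gripper_width: 0.0403
```

```bash
python3 - <<'E'
from plant import r
from h import *
s=r.observe();print(s["position"],s["eef_rot"],s["contact_force"],s["gripper_width"])
t=r.capture("top");print(face(t,None,area=60))
c=r.capture("side");a=cv2.resize(t["pixels"][150:330,230:390],None,fx=2.8,fy=2.8,interpolation=2);b=cv2.resize(c["pixels"][170:290,200:320],None,fx=3,fy=4.2,interpolation=2)
cv2.imwrite("pics/c8.png",np.hstack([a,b[:a.shape[0]]])[:,:,::-1])
E
```

```text
[0.39611058 0.00095039 0.02100959] [ 1.35434070e-02  9.99908278e-01 -1.99004473e-05 -1.06487763e-04] [ 0.04342583 -1.16740948  0.48134122] 0.04034001544836565
[(array([0.4771, 0.3182]), [np.float64(26.2), np.float64(67.1)], 1.282, (169, 260, 29, 18)), (array([ 0.4742, -0.0016]), [np.float64(25.5), np.float64(71.5)], -0.028, (315, 251, 12, 32)), (array([ 0.496 , -0.2704]), [np.float64(26.7), np.float64(72.5)], 0.341, (425, 237, 21, 33)), (array([0.7869, 0.1914]), [np.float64(27.5), np.float64(72.5)], 0.248, (227, 121, 18, 32))]
```

View pics/c8.png

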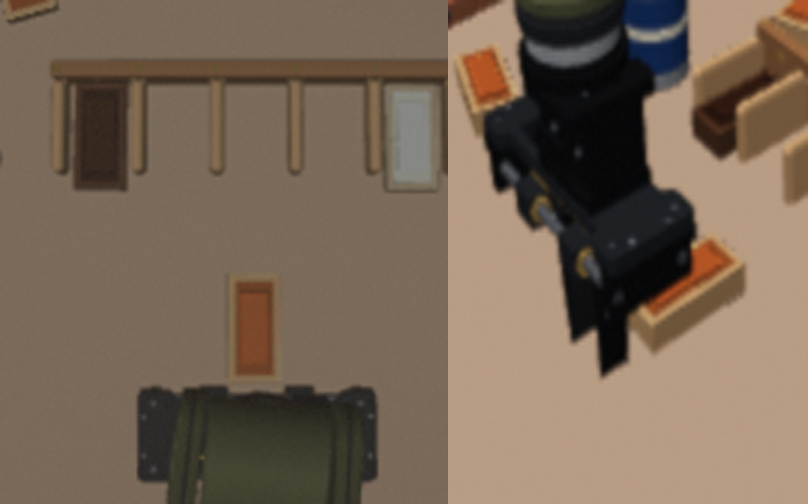

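Emit:
{"method": "drive_tool", "body": {
  "motion": [
    [0.5, 0, -0.04, 0, 0, 0, 0],
    [0.5, 0, 0, 0, 0, 0, 0],
    [0.5, -0.2, 0, 0, 0, 0, 0],
    [0.5, -0.2, 0, 0, 0, 0, 0],
    [0.5, -0.1, 0, 0, 0, 0, 0],
    [0.5, -0.1, 0, 0, 0, 0, 0],
    [0.5, -0.2, 0, 0, 0, 0, 0],
    [0.5, -0.2, 0, 0, 0, 0, 0],
    [0.5, -0.2, 0, 0, 0, 0, 0],
    [0.5, -0.2, 0, 0, 0, 0, 0],
    [0.5, -0.2, 0, 0, 0, 0, 0],
    [0.5, -0.2, 0, 0, 0, 0, 0],
    [0.5, -0.2, 0, 0, 0, 0, 0],
    [0.5, -0.2, 0, 0, 0, 0, 0],
    [0.5, -0.1, 0, 0, 0, 0, 0],
    [0.5, 0, 0, 0, 0, 0, 0]
  ]
}}

```text
time_s: 16.48
position: [0.4884, -0.0029, 0.0211]
eef_rot: [0.013, 1.0, -0.0, 0.0]
contact_force: [0.6, -0.7, -0.3]
gripper_width: 0.0238
```

```bash
python3 - <<'E'
from plant import r
from h import *
s=r.observe();print(s["position"],s["eef_rot"],s["contact_force"],s["gripper_width"])
t=r.capture("top");print(face(t,None,area=60))
c=r.capture("side");a=cv2.resize(t["pixels"][150:330,230:390],None,fx=2.8,fy=2.8,interpolation=2);b=cv2.resize(c["pixels"][170:290,230:350],None,fx=3,fy=4.2,interpolation=2)
cv2.imwrite("pics/c9.png",np.hstack([a,b[:a.shape[0]]])[:,:,::-1])
E
```

```text
[ 0.48838224 -0.00293001  0.02113161] [ 1.33973640e-02  9.99910226e-01 -8.49704939e-06  2.25093233e-04] [ 0.57318095 -0.69871939 -0.32334386] 0.02379701339321608
[(array([0.4762, 0.3157]), [np.float64(26.8), np.float64(70.7)], 1.303, (169, 260, 32, 18)), (array([ 0.496 , -0.2704]), [np.float64(27.6), np.float64(72.5)], 0.34, (424, 237, 22, 33)), (array([ 0.5576, -0.004 ]), [np.float64(25.7), np.float64(44.3)], -0.028, (315, 221, 12, 20)), (array([0.7871, 0.1919]), [np.float64(26.9), np.float64(72.4)], 0.244, (227, 121, 18, 32))]
```

View pics/c9.png

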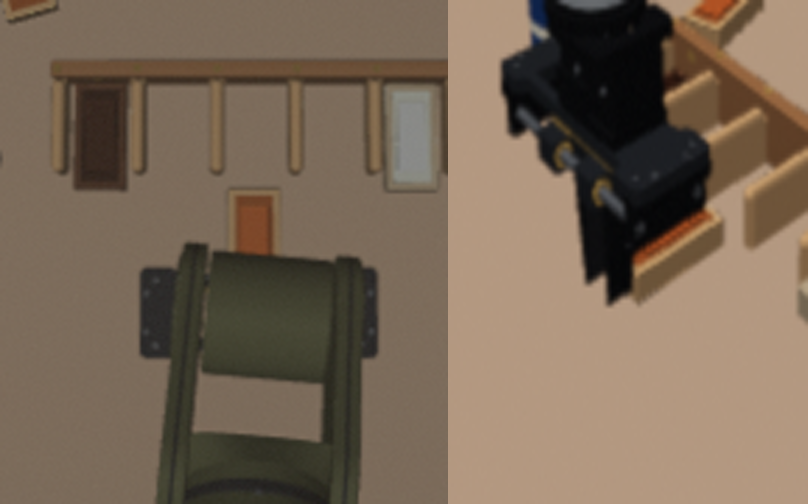

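Emit:
{"method": "drive_tool", "body": {
  "motion": [
    [0.5, -0.1, 0, 0, 0, 0, 0],
    [0.5, -0.2, 0, 0, 0, 0, 0],
    [0.5, -0.2, 0, 0, 0, 0, 0],
    [0.5, -0.2, 0, 0, 0, 0, 0],
    [0.5, -0.2, 0, 0, 0, 0, 0],
    [0.5, -0.2, 0, 0, 0, 0, 0],
    [0.5, -0.2, 0, 0, 0, 0, 0],
    [0.5, -0.2, 0, 0, 0, 0, 0],
    [0.5, -0.2, 0, 0, 0, 0, 0],
    [0.5, -0.15, 0, 0, 0, 0, 0],
    [0.5, 0, 0, 0, 0, 0, 0]
  ]
}}

```text
time_s: 17.95
position: [0.5626, -0.0049, 0.0211]
eef_rot: [0.013, 1.0, -0.0, 0.0]
contact_force: [-0.3, -0.6, 0.0]
gripper_width: 0.0237
```

```bash
python3 - <<'E'
from plant import r
from h import *
s=r.observe();print(s["position"],s["eef_rot"],s["contact_force"],s["gripper_width"])
t=r.capture("top");print(face(t,None,area=60))
c=r.capture("side");a=cv2.resize(t["pixels"][150:330,230:390],None,fx=2.8,fy=2.8,interpolation=2);b=cv2.resize(c["pixels"][150:270,260:380],None,fx=3,fy=4.2,interpolation=2)
cv2.imwrite("pics/c10.png",np.hstack([a,b[:a.shape[0]]])[:,:,::-1])
E
```

```text
[ 0.56260609 -0.00494292  0.02111586] [ 1.33931527e-02  9.99910228e-01 -2.09566795e-05  3.98863199e-04] [-0.31323354 -0.55400856  0.00110392] 0.023653388925199054
[(array([0.477, 0.318]), [np.float64(26.7), np.float64(67.5)], 1.282, (170, 260, 29, 18)), (array([ 0.4963, -0.2699]), [np.float64(27.6), np.float64(72.5)], 0.341, (424, 238, 22, 32)), (array([ 0.6444, -0.0065]), [np.float64(21.3), np.float64(25.9)], 1.545, (315, 189, 12, 10)), (array([0.7867, 0.1919]), [np.float64(27.5), np.float64(72.4)], 0.244, (227, 122, 19, 31))]
```

View pics/c10.png

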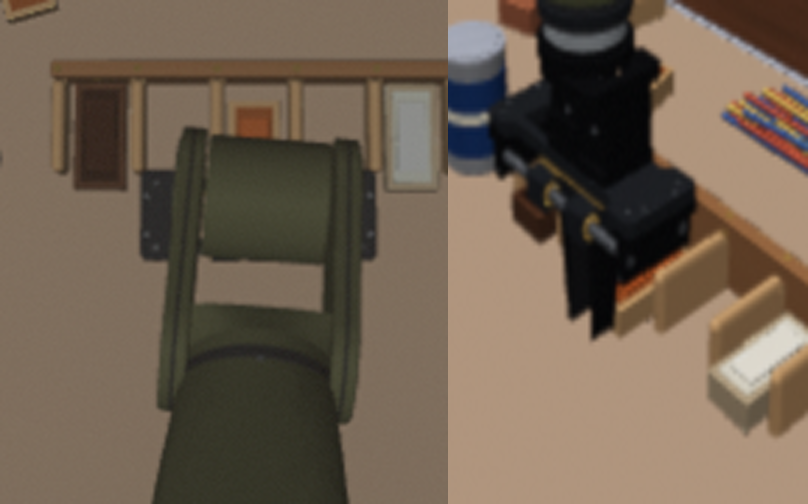

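Emit:
{"method": "drive_tool", "body": {
  "motion": [
    [0.5, -0.1, 0, 0, 0, 0, 0],
    [0.5, -0.1, 0, 0, 0, 0, 0],
    [0.5, -0.05, 0, 0, 0, 0, 0],
    [0.5, 0, 0, 0, 0, 0, 0]
  ]
}}

```text
time_s: 18.55
position: [0.5723, -0.0052, 0.0211]
eef_rot: [0.013, 1.0, -0.0, 0.0]
contact_force: [-0.6, -0.0, 0.3]
gripper_width: 0.0239
```

Emit:
{"method": "drive_tool", "body": {
  "motion": [
    [0.5, -0.05, 0, 0, 0, 0, 0],
    [0.5, 0, 0, 0, 0, 0, 0]
  ]
}}

```text
time_s: 18.8
position: [0.5741, -0.0052, 0.0211]
eef_rot: [0.013, 1.0, -0.0, 0.0]
contact_force: [-0.4, 0.3, -0.6]
gripper_width: 0.0238
```

Emit:
{"method": "drive_tool", "body": {
  "motion": [
    [0.5, -0.05, 0, 0, 0, 0, 0],
    [0.5, 0, 0, 0, 0, 0, 0]
  ]
}}

```text
time_s: 19.05
position: [0.5762, -0.0053, 0.0211]
eef_rot: [0.013, 1.0, -0.0, 0.0]
contact_force: [-0.4, -0.1, -0.4]
gripper_width: 0.0242
```

Emit:
{"method": "drive_tool", "body": {
  "motion": [
    [0.5, -0.05, 0, 0, 0, 0, 0],
    [0.5, 0, 0, 0, 0, 0, 0]
  ]
}}

```text
time_s: 19.3
position: [0.5782, -0.0054, 0.0211]
eef_rot: [0.013, 1.0, -0.0, 0.0]
contact_force: [0.5, 0.4, 0.3]
gripper_width: 0.0236
```

Emit:
{"method": "drive_tool", "body": {
  "motion": [
    [0.5, -0.04, 0, 0, 0, 0, 0],
    [0.5, 0, 0, 0, 0, 0, 0]
  ]
}}

```text
time_s: 19.55
position: [0.5792, -0.0053, 0.021]
eef_rot: [0.013, 1.0, 0.0, -0.0]
contact_force: [-2.9, 0.4, 1.0]
gripper_width: 0.0236
```

Emit:
{"method": "drive_tool", "body": {
  "motion": [
    [0.5, -0.025, 0, 0, 0, 0, 0],
    [0.5, 0, 0, 0, 0, 0, 0]
  ]
}}

```text
time_s: 19.8
position: [0.5793, -0.0053, 0.021]
eef_rot: [0.013, 1.0, 0.0, -0.002]
contact_force: [-6.3, 0.0, 5.2]
gripper_width: 0.0237
```

Emit:
{"method": "drive_tool", "body": {
  "motion": [
    [0.5, 0.1, 0, 0, 0, 0, 0],
    [0.5, 0.3, 0, 0, 0, 0, 0],
    [0.5, 0.6, 0, 0, 0, 0, 0],
    [0.5, 0.8, 0, 0, 0, 0, 0],
    [0.5, 0.8, 0, -0.5, 0, 0, 0],
    [0.5, 0.8, 0, -0.9, 0, 0, 0],
    [0.5, 0.8, 0, -0.9, 0, 0, 0],
    [0.5, 0.2, 0, -0.9, 0, 0, 0],
    [0.5, 0, 0, 0, 0, 0, 0]
  ]
}}

```text
time_s: 20.92
position: [0.406, -0.0009, 0.1522]
eef_rot: [0.013, 1.0, -0.0, 0.004]
contact_force: [0.5, -0.6, 0.4]
gripper_width: 0.0241
```

```bash
python3 - <<'E'
from plant import r
from h import *
s=r.observe();print(s["position"],s["contact_force"],s["time_s"])
t=r.capture("top");print(face(t,None,area=60))
c=r.capture("side")
cv2.imwrite("pics/t11.png",cv2.resize(t["pixels"][120:270,180:480],None,fx=2.6,fy=2.6,interpolation=2)[:,:,::-1])
cv2.imwrite("pics/s11.png",cv2.resize(c["pixels"][140:290,240:450],None,fx=3.8,fy=3.8,interpolation=2)[:,:,::-1])
E
```

```text
[ 0.40600058 -0.00088547  0.1522307 ] [ 0.51379577 -0.56141863  0.40398217] 20.925
[(array([0.4766, 0.3165]), [np.float64(26.2), np.float64(70.1)], 1.283, (169, 260, 31, 18)), (array([ 0.4963, -0.2703]), [np.float64(26.7), np.float64(72.9)], 0.341, (425, 237, 21, 33)), (array([ 0.6339, -0.0062]), [np.float64(25.9), np.float64(70.9)], -0.028, (315, 183, 12, 31)), (array([0.787 , 0.1917]), [np.float64(27.1), np.float64(72.3)], 0.246, (227, 121, 19, 32))]
```

View pics/t11.png

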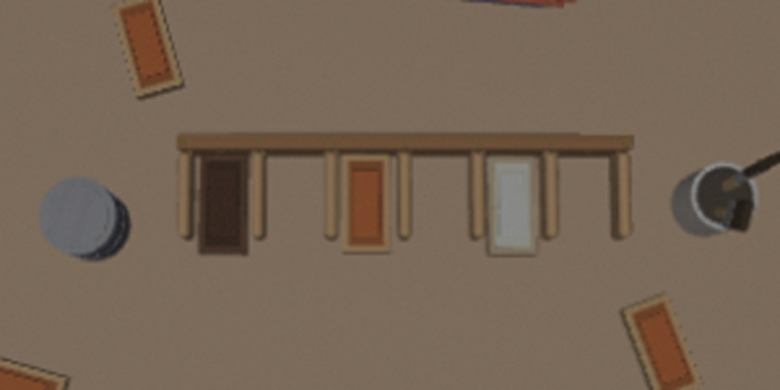

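View pics/s11.png

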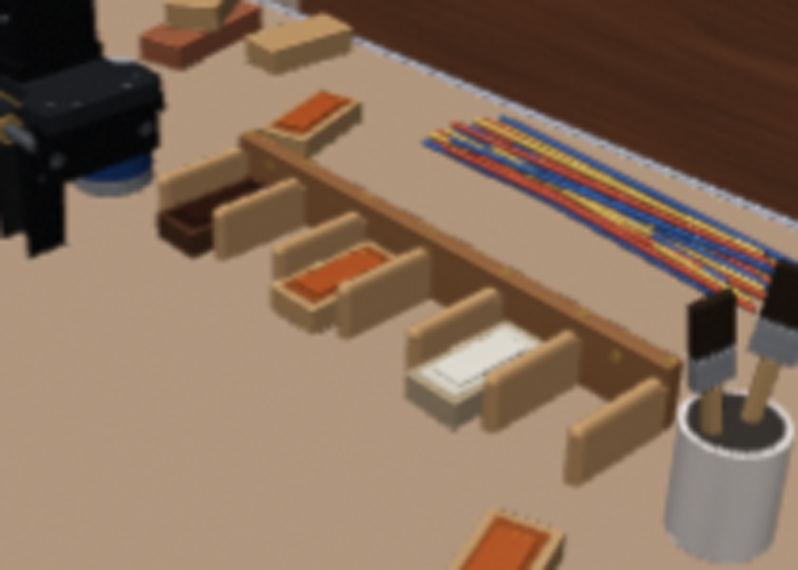

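```bash
python3 -c "
from plant import r
print(r.sign_off())"
```

```text
the job is handed in; nothing more can be done
None
```

I pushed the sample home into the third gap from the tin end and handed the job in at about 21 s.

- **Count:** The tin was at the rack's left end, so I ran the closed fingertip along the tops of dividers 1, 2 and 3. The contact readings were about 5, 7 and 6 N, each at the measured divider top height of about 40 mm.
- **Push:** I slid the sample sideways by its long bare edge, with one correcting nudge because it over-rotated by about 0.07 rad. I then pushed it in from its near end with both fingertips, never lifting it. At the end it pressed against the back rail at 6 N, with the rail face at about x = 0.679.
- **Final check:** The top view puts the sample at (0.634, -0.006), yaw -0.028. The expected home position is (0.635, -0.007), yaw about -0.025. The tin, jar and two stored samples look unmoved in both views, and the gripper is clear. Nothing came near the tacky face in any view.
- **Disagreement:** The triangulated divider and sample heights were off by up to about 15 mm because of coarse pixel picks. I relied on the contact height and the plane-cast positions instead, which agreed to about 2 mm at the dividers; for the sample the wrist and top views agreed to about 3 mm.

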